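Hold the knife box unlocked

TASK

Take the square-headed key out of the wooden key block, push it into the lock on top of the steel knife box and wiggle it past the sticky pins, without forcing it, until its collar sits down on the brass lock face. Then turn it a quarter turn clockwise (seen from above) and finish while still gripping the key and holding it turned, since a spring would turn it back and let the bolt shut again. Leave the round-headed key and the pan, bowls and tin where they are.

Things in the scene. Friction and masses are not known exactly. Their poses are not given: they have to be found in the camera images.
- key_bow (a point): Centre of the head of the steel key to use: a flat SQUARE plate 30 mm wide (y), 30 mm tall (z, up) and 8 mm thick (x), to be gripped across its 8 mm. The key (74 mm long, 60 g) stands upright in the block, head up. This point is 59 mm above the key's tip, 29 mm above its collar's underside. Turned half round about z the key is the same.
- key_collar (a point): Centre of the underside of the key's collar (18 mm diameter, 3 mm thick; an 8 mm stem, 11 mm long, joins it to the head), 29 mm below key_bow, same axes. It rests on the block's top at the start, on the lock face when home.
- key: The square-headed key; origin at its tip, z towards the head. From the tip: the flat bit, 12 mm wide (y) by 4.5 mm thick (x) and 18 mm long, its first 6 mm a 45 degree point; a round neck of 4.5 mm diameter and 12 mm length; then the collar.
- lock_slot (a point): Centre of the key slot at the surface of the level brass lock face (52 mm square, 8 mm thick) on top of the knife box, 103 mm above the counter. z up; the slot is 14 mm long (y), 6 mm wide (x), its top edges chamfered 2 mm. The key's bit is held in this fixed slot until the key is within 4 mm of home; only then can it turn. Home, the tip is 30 mm below the face.
- knifebox: Fixed steel box, 160 (x) by 300 (y) mm, 95 mm high; origin mid-underside, axes as lock_slot; the slot is at x = -35 mm, y = 0. Place and yaw vary. A flat bolt beside the lock (+y) draws back as the plug turns.
- plug (a joint): Turn of the lock's plug, rad: 0 at rest, growing CLOCKWISE from above, quarter turn 1.57, stop 1.68. A spring turns it back (0.03 N m at 0, 0.11 at a quarter). Play: the key turns up to 0.2 rad more. Two rough sticky pins 14 and 19 mm below the face, from the slot's ends to 3 mm off its middle, jam under a straight push: press with 5-10 N and rock the head about 3 mm to and fro along y.
- keyblock: Fixed wooden key block, 60 mm (x) by 150 mm (y), 40 mm high, origin at the middle of its underside. Two slots along its y, 80 mm apart, hold the two keys; which key is in which varies.
- otherkey_bow (a point): Centre of the head of the other key, of the same size but with a ROUND head of 30 mm diameter, 8 mm thick. To be left in the block.
- pan_mid (a point): Middle of an empty clear plastic food pan, 90 by 130 mm, 65 mm high, loose on the counter. Leave alone.
- bowls_mid (a point): Middle of a stack of red paper bowls, 118 mm across, 90 mm high. Leave alone.
- tin_mid (a point): Middle of an open steel tin, 76 mm across, 95 mm high. Leave alone.
Mind the look-alikes: they are no part of the job. What is shaped like the key but orange or purple is not meant.

How it is judged:
On the way, in this order (a step that is already met when the one before it is completed fails the run):
1. the square-headed key is drawn out of the block (z of key_collar in the frame of keyblock above 0.08 m), for 0.1 s.
2. the key is pushed home in the lock before it is turned: collar within 4 mm of the face, key upright (z of key_collar in the frame of lock_slot below 0.004 m and horizontal distance between key_collar and lock_slot below 0.005 m and angle between key's own z axis and vertical below 0.2 rad and value of joint plug below 0.6 rad), for 0.1 s.
At the end, for the whole second after the job is handed in: The key is home in the lock (collar within 4 mm of the face and 5 mm of the slot's middle, key within 0.2 rad of upright), the plug is held at rest at a quarter turn (beyond 1.36 rad), and the fingers still grip the key (more than 2 N) (value of joint plug above 1.36 rad and velocity of joint plug below 0.1 rad/s and z of key_collar in the frame of lock_slot below 0.004 m and horizontal distance between key_collar and lock_slot below 0.005 m and angle between key's own z axis and vertical below 0.2 rad and contact force between the fingers and key above 2 N); the arm keeps its last pose, push and grip.
It fails at once if the key was forced: more than 60 N between key and knife box (contact force between key and knifebox above 60 N).
It fails at once if the round-headed key was moved (distance of otherkey_bow from where it was at the start of the episode above 0.02 m).
It fails at once if the pan was moved (distance of pan_mid from where it was at the start of the episode above 0.03 m).
It fails at once if the bowls were moved (distance of bowls_mid from where it was at the start of the episode above 0.03 m).
It fails at once if the tin was moved (distance of tin_mid from where it was at the start of the episode above 0.03 m).
It also fails if it takes over 64 s, if anything falls off the work surface, if the arm or the gripper's body presses on something with over 40 N, if the wrist force passes 120 N, or if a joint passes its speed limit or range.

ROBOT

A 6-joint arm with a two-finger parallel gripper is mounted at the origin on the work surface. World frame = base frame: x ahead of the robot, y to its left, z up, the work surface at z = 0. Lengths are in m, angles in rad, forces in N, time in s.
With the tool pointing down it reaches from about 0.275 to 1 m from the base axis. Payload 8.4 kg.
Tool frame: the origin (TCP) lies at the very end of the fingers, on their centre line; the grasp point (between the pads) lies behind it (env.pinch_z is the z of the grasp point in the tool frame, in m); z points along the fingers, y is the line along which they close (so a half turn about z gives the same grasp; the last joint's range is limited). The gripper opens to 85 mm and grips with 20 to 120 N. Pads are 22 mm wide; open, the fingers measure 114 mm over their backs; the gripper's body (76 mm by 85 mm) begins 54 mm behind the grasp point. The pads swing forward as they close: fully open they stand 13 mm farther back than shut.
Start: joints at [-1.14, 0.353, 1.633, -0, 1.155, -0.002], TCP at [0.262, -0.567, 0.231] pointing down, gripper open.
Joint ranges: [-2.63, 2.63], [-0.92, 2.1], [0.06, 2.66], [-1.3, 4.44], [0, 2.69], [-3.02, 3.02]. Speed limits (rad/s): [2.22, 2.22, 2.79, 3.14, 3.14, 3.14].

INTERFACE

Orientations are given as a unit quaternion [x, y, z, w].
In Python, from workcell import env gives the robot as it stands. The module is installed in compiled form; this text tells all that it offers.
- The arm moves only by the shell command python3 -m pendant 'ROWS'. ROWS is JSON, a list that holds one entry, the list of rows, each a list of 7 numbers: the gripper's target within -1 to 1 (fully open at 1, half-way at 0, shut at -1), then the shift along the world's x, y, z in m, then the turn, a rotation vector about the world's x, y, z in rad. In form: [[[claw, tx, ty, tz, wx, wy, wz], ...]]. A call has 1 to 20 rows; each row is the pose to reach, as a shift and turn from the pose commanded when the call began; what a row does not reach only later rows make up. A row lasts 1/12 s, in which the tool goes at most 41.7 mm and 7.16 degrees, less where a joint would pass 70% of its speed; a pose out of reach is approached as far as the arm can. A call with a gripper value outside its range is refused whole. The fingers move at their own pace and stop on an object; the grip force is fixed at half the most. Time passes only in rows, so rows that repeat a pose let the fingers close. It gives the time, the measured TCP pose, the force, the opening and the grip force at its end, in the units of the state.
- env.state(): the state, without advancing time (a new reading comes with each control period).
- env.get_image(name): name is "side" or "top"; returns the picture (400x640x3 uint8, blue, green, red); there is no depth.
- env.camera_params(name): a dict with "intrinsics" (3x3 intrinsics, pixels), "extrinsics" (4x4, takes a point from camera to world coordinates). Camera axes: x right, y up, looking along -z (the intrinsics and any distortion apply to the point x, -y, -z); pixel columns grow to the right and rows downward; lengths in m; the calibration is good to about 2 mm. A picture is of the moment at which its call begins. camera_params takes no time and is no camera call.
- env.finish_job(): hands the job in; it is judged then, once.
The state is a dict: "time_s": time; "qpos": joint angles; "joint_velocities": joint speeds; "joint_efforts": joint torques, N m; "tool_pos": TCP position; "ee_rot": TCP orientation; "ft_force": force on the tool from outside, world axes, zero at the start; "wrist_torque": the same for the moment, N m; "width": finger opening in m; "grip_force": force on a finger pad.
Only numpy, scipy, OpenCV 4.12 (cv2) and the standard library are available. Lean on these libraries where they do the work, as an engineer would, in place of code of your own. Each camera call takes 0.05 s, during which the arm holds its last target. There are 200 camera calls.

## Working session

There is one attempt and no reset: what is moved stays moved. The work goes in short steps, Python scripts to look and compute and a shell command to move; the robot and the scene stay as the last step left them, time stands still between calls to the robot, and variables do not carry over. Pictures are saved under pics/ and viewed, at most 10 in all, crops included, and the job is handed in when it is done.

```bash
mkdir -p pics
python3 - <<'E'
from workcell import env
import cv2,numpy as np
for n in("side","top"):
    cv2.imwrite(f"pics/{n}0.png",env.get_image(n)); p=env.camera_params(n)
    print(n,np.round(p["intrinsics"],1).tolist(),np.round(p["extrinsics"],3).tolist(),[k for k in p])
s=env.state();print(s,env.pinch_z)
E
```

```text
side [[415.9, 0.0, 316.4], [0.0, 415.9, 201.7], [0.0, 0.0, 1.0]] [[-0.96, 0.18, -0.215, 0.421], [-0.28, -0.647, 0.709, 0.634], [-0.011, 0.741, 0.672, 0.649], [0.0, 0.0, 0.0, 1.0]] ['intrinsics', 'extrinsics']
top [[419.7, 0.0, 316.9], [0.0, 419.7, 196.1], [0.0, 0.0, 1.0]] [[0.035, 0.975, -0.218, 0.395], [-0.999, 0.034, -0.009, 0.026], [-0.002, 0.218, 0.976, 1.049], [0.0, 0.0, 0.0, 1.0]] ['intrinsics', 'extrinsics']
{'time_s': 0.1, 'qpos': array([-1.14042234e+00,  3.53585856e-01,  1.63406057e+00,  2.90135512e-05,
        1.15523433e+00, -2.36062032e-03]), 'joint_velocities': array([ 0.00025216, -0.00313749, -0.00228323,  0.00018088, -0.00032612,
       -0.00100261]), 'joint_efforts': array([-1.92039961e-04, -6.06357694e+01, -3.42818069e+01, -6.67173299e-05,
        3.91043068e-03, -2.79041711e-05]), 'tool_pos': array([ 0.2619438 , -0.56697487,  0.23063207]), 'ee_rot': array([ 9.76684827e-01,  2.14677277e-01, -1.23815859e-04, -6.32176524e-04]), 'ft_force': array([-0.75698814,  0.37511658, -0.26631757]), 'wrist_torque': array([-0.03220892,  0.0211243 ,  0.0177412 ]), 'grip_force': 0.0, 'width': 0.085409761191456} -0.0187
```

View pics/side0.png

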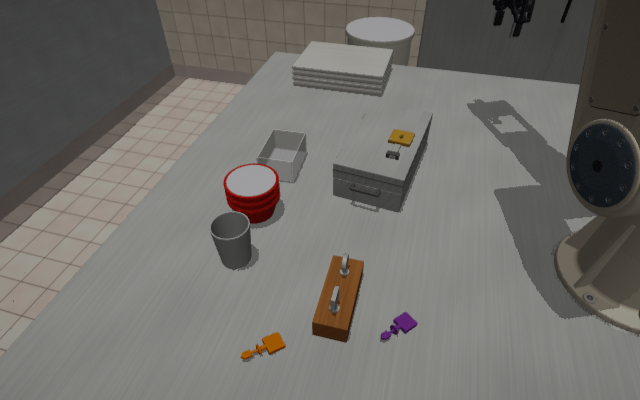

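View pics/top0.png

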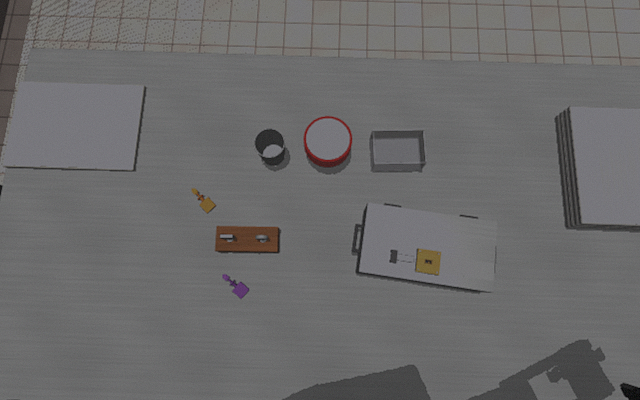

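The side view shows the block with keys near (345,265) and (335,300) and the lock at (401,137). In the top view the keys are near (227,238) and (262,238) and the lock at (428,261). I'll enlarge these areas.

Run:
```python
import cv2,numpy as np
s=cv2.imread("pics/side0.png");t=cv2.imread("pics/top0.png")
f=lambda im,x,y,w,h,k:cv2.resize(im[y:y+h,x:x+w],None,fx=k,fy=k,interpolation=cv2.INTER_CUBIC)
a=f(s,305,245,66,100,6) #396x600
b=f(t,210,220,75,37,5) #375x185
c=f(t,380,240,75,40,5) #375x200
d=f(s,370,115,75,43,5) #375x215
cv2.imwrite("pics/crop0.png",np.hstack([a,np.vstack([b,c,d])]))
```

```text
(no output)
```

View pics/crop0.png

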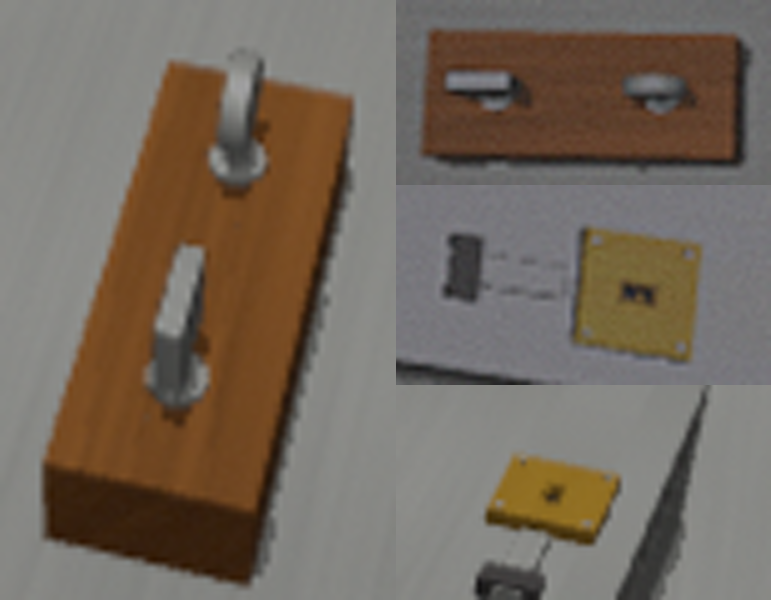

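```bash
cat > h.py <<'E'
from workcell import env
import numpy as np
P={n:env.camera_params(n) for n in("side","top")}
def ray(n,u,v):
    K=P[n]["intrinsics"];E=P[n]["extrinsics"]
    d=np.array([(u-K[0,2])/K[0,0],-(v-K[1,2])/K[1,1],-1]);return E[:3,3],E[:3,:3]@d
def at(n,u,v,z):
    o,d=ray(n,u,v);return (o+d*(z-o[2])/d[2])[:2]
def tri(a,b):
    A=[];y=[]
    for n,u,v in(("side",*a),("top",*b)):
        o,d=ray(n,u,v);d/=np.linalg.norm(d);M=np.eye(3)-np.outer(d,d);A.append(M);y.append(M@o)
    return np.linalg.lstsq(np.vstack(A),np.hstack(y),rcond=None)[0]
def proj(n,p):
    K=P[n]["intrinsics"];E=P[n]["extrinsics"];c=E[:3,:3].T@(np.array(p)-E[:3,3])
    return K[0,0]*c[0]/-c[2]+K[0,2],-K[1,1]*c[1]/-c[2]+K[1,2]
E
python3 - <<'E'
from h import *
from scipy.spatial.transform import Rotation as R
B=lambda x,y:(210+(x-396)/5-.4,220+y/5-.4)
C=lambda x,y:(380+(x-396)/5-.4,240+(y-185)/5-.4)
D=lambda x,y:(370+(x-396)/5-.4,115+(y-385)/5-.4)
A=lambda x,y:(305+x/6-.4,245+y/6-.4)
def yaw(a,b): d=a-b; return np.degrees(np.arctan2(-d[0],d[1]))
print("head",at("top",*B(478,82),.084),at("side",*A(181,288),.084),tri(A(181,288),B(478,82)))
print("collar",at("top",*B(496,100),.043),at("side",*A(177,383),.043))
print("slot",at("top",*C(638,293),.103),at("side",*D(553,492),.103),tri(D(553,492),C(638,293)))
c=[at("top",*C(*p),.103) for p in((585,228),(701,243),(692,360),(573,343))]
print("face",np.mean(c,0),yaw(c[0],c[1]),yaw(c[3],c[2]),[np.linalg.norm(c[i]-c[i-1]) for i in range(4)])
c=[at("side",*D(*p),.103) for p in((517,455),(620,476),(595,530),(488,512))]
print("face side",np.mean(c,0),[np.linalg.norm(c[i]-c[i-1]) for i in range(4)],yaw(c[3],c[0]),yaw(c[2],c[1]))
c=[at("top",*B(*p),.04) for p in((430,30),(740,36),(735,160),(423,155))]
print("block",np.mean(c,0),yaw(c[0],c[1]),yaw(c[3],c[2]))
c=[at("side",*A(*p),.04) for p in((172,63),(352,97),(258,512),(45,463))]
print("block side",np.mean(c,0),yaw(c[3],c[0]),yaw(c[2],c[1]))
s=env.state();print(R.from_quat(s["ee_rot"]).as_matrix().round(3))
E
```

```text
head [0.50836158 0.24110266] [0.51078541 0.24112194] [0.5095678  0.24118645 0.0840183 ]
collar [0.5048333  0.24090933] [0.51042737 0.24401773]
slot [ 0.46554946 -0.21823681] [ 0.46756964 -0.21701895] [ 0.46664134 -0.21851166  0.10197441]
face [ 0.46547986 -0.21811507] -5.400317222449285 -6.068789449862402 [np.float64(0.05150722051453904), np.float64(0.052075410672349075), np.float64(0.05210935194596334), np.float64(0.0528461916654764)]
face side [ 0.46663732 -0.21666171] [np.float64(0.052664973475586345), np.float64(0.050148192744064), np.float64(0.0488681364292447), np.float64(0.04966562382718855)] -6.284878702808246 -7.015524079936837
block [0.50908493 0.2003501 ] 0.875322013484979 1.0852107226990233
block side [0.51126236 0.20166105] 0.9195928234981787 1.6908882750501522
[[ 0.908  0.419 -0.001]
 [ 0.419 -0.908  0.001]
 [ 0.    -0.001 -1.   ]]
```

```bash
python3 -m pendant '[[[0,0.2475,0.808,-0.07,0,0,1.155],[0,0.2475,0.808,-0.07,0,0,1.155],[0,0.2475,0.808,-0.07,0,0,1.155],[0,0.2475,0.808,-0.07,0,0,1.155],[0,0.2475,0.808,-0.07,0,0,1.155],[0,0.2475,0.808,-0.07,0,0,1.155],[0,0.2475,0.808,-0.07,0,0,1.155],[0,0.2475,0.808,-0.07,0,0,1.155],[0,0.2475,0.808,-0.07,0,0,1.155],[0,0.2475,0.808,-0.07,0,0,1.155],[0,0.2475,0.808,-0.07,0,0,1.155],[0,0.2475,0.808,-0.07,0,0,1.155],[0,0.2475,0.808,-0.07,0,0,1.155],[0,0.2475,0.808,-0.07,0,0,1.155],[0,0.2475,0.808,-0.07,0,0,1.155],[0,0.2475,0.808,-0.07,0,0,1.155],[0,0.2475,0.808,-0.07,0,0,1.155],[0,0.2475,0.808,-0.07,0,0,1.155],[0,0.2475,0.808,-0.07,0,0,1.155],[0,0.2475,0.808,-0.07,0,0,1.155]]]'
```

```text
time_s: 1.77
tool_pos: [0.5053, 0.2289, 0.1621]
ee_rot: [0.701, 0.713, -0.0, -0.0]
ft_force: [0.8, -0.3, 0.4]
width: 0.0424
grip_force: 0.0
```

```bash
python3 -m pendant '[[[0,0,0,0,0,0,0],[0,0,0,0,0,0,0],[0,0,0,0,0,0,0],[0,0,0,0,0,0,0]]]'
python3 - <<'E'
from h import *
import cv2
f=lambda im,x,y,w,h,k:cv2.resize(im[y:y+h,x:x+w],None,fx=k,fy=k,interpolation=cv2.INTER_CUBIC)
cv2.imwrite("pics/c1.png",f(env.get_image("side"),270,180,130,120,5)[:600])
print(env.state()["tool_pos"],env.state()["qpos"].round(3))
E
```

```text
time_s: 2.1
tool_pos: [0.5047, 0.2256, 0.1622]
ee_rot: [0.701, 0.713, -0.001, -0.0]
ft_force: [-0.8, 0.0, 0.3]
width: 0.0426
grip_force: 0.0
[0.50496116 0.22549443 0.16246826] [ 0.417  0.32   1.852 -0.     0.97   0.402]
```

View pics/c1.png

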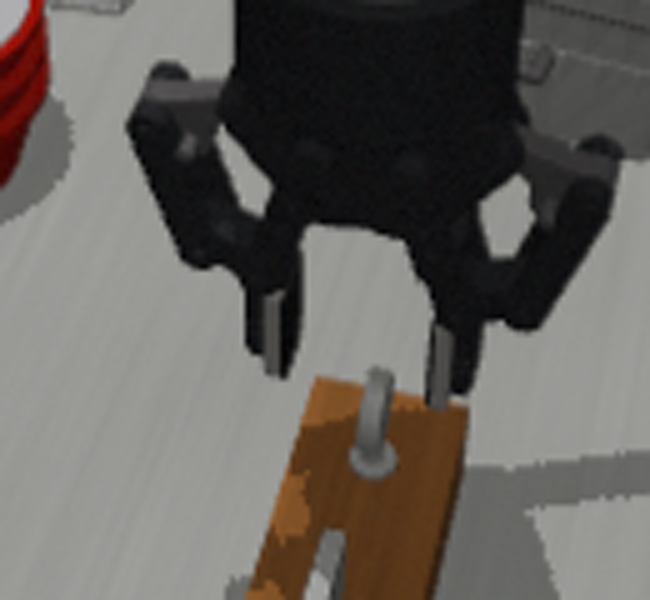

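The gripper stands above the block, straddling it, with the keys below between the fingers. I'll shift over the square key, go down and close.

```bash
python3 -m pendant '[[[0,0.0045,0.0155,0,0,0,0],[0,0.0045,0.0155,-0.03,0,0,0],[0,0.0045,0.0155,-0.06,0,0,0],[0,0.0045,0.0155,-0.09,0,0,0],[0,0.0045,0.0155,-0.112,0,0,0],[0,0.0045,0.0155,-0.112,0,0,0],[0,0.0045,0.0155,-0.112,0,0,0],[-0.4,0.0045,0.0155,-0.112,0,0,0],[-0.6,0.0045,0.0155,-0.112,0,0,0],[-0.6,0.0045,0.0155,-0.112,0,0,0],[-0.6,0.0045,0.0155,-0.112,0,0,0]]]'
python3 - <<'E'
from h import *
import cv2
f=lambda im,x,y,w,h,k:cv2.resize(im[y:y+h,x:x+w],None,fx=k,fy=k,interpolation=cv2.INTER_CUBIC)
cv2.imwrite("pics/c2.png",f(env.get_image("side"),270,220,130,120,5)[:600])
print(env.state()["tool_pos"])
E
```

```text
time_s: 3.07
tool_pos: [0.5107, 0.2426, 0.0518]
ee_rot: [0.701, 0.713, 0.001, 0.0]
ft_force: [-0.4, -0.2, 0.7]
width: 0.0171
grip_force: 0.0
[0.51046298 0.24249244 0.05154953]
```

View pics/c2.png

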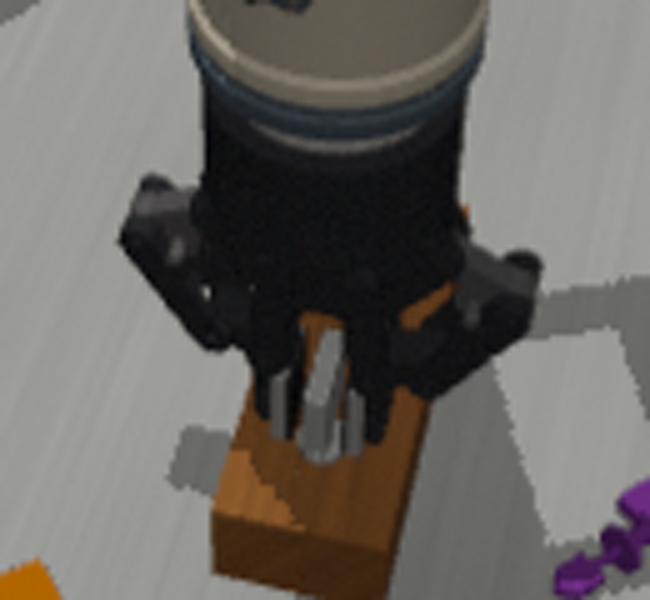

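The head sits between the pads, about 1 mm nearer the -x pad, so I'll shift slightly and close.

```bash
python3 -m pendant '[[[-0.6,-0.001,-0.001,-0.001,0,0,0],[-0.6,-0.001,-0.001,-0.001,0,0,0],[-1,-0.001,-0.001,-0.001,0,0,0],[-1,-0.001,-0.001,-0.001,0,0,0],[-1,-0.001,-0.001,-0.001,0,0,0],[-1,-0.001,-0.001,-0.001,0,0,0],[-1,-0.001,-0.001,-0.001,0,0,0],[-1,-0.001,-0.001,-0.001,0,0,0]]]'
```

```text
time_s: 3.78
tool_pos: [0.509, 0.2412, 0.0496]
ee_rot: [0.701, 0.713, 0.0, 0.0]
ft_force: [-0.3, -1.0, 3.1]
width: 0.0074
grip_force: 59.7
```

```bash
python3 -m pendant '[[[-1,0,0,0.005,0,0,0],[-1,0,0,0.012,0,0,0],[-1,0,0,0.022,0,0,0],[-1,0,0,0.035,0,0,0],[-1,0,0,0.055,0,0,0],[-1,0,0,0.08,0,0,0],[-1,0,0,0.11,0,0,0],[-1,0,0,0.14,0,0,0],[-1,0,0,0.14,0,0,0],[-1,0,0,0.14,0,0,0],[-1,0,0,0.14,0,0,0]]]'
```

```text
time_s: 4.7
tool_pos: [0.5082, 0.241, 0.1896]
ee_rot: [0.701, 0.713, -0.0, -0.0]
ft_force: [0.2, -0.9, -1.9]
width: 0.0071
grip_force: 59.4
```

```bash
python3 -m pendant '[[[-1,-0.003,-0.025,0,0,0,-0.01],[-1,-0.006,-0.06,0,0,0,-0.02],[-1,-0.009,-0.095,0,0,0,-0.03],[-1,-0.012,-0.13,0,0,0,-0.04],[-1,-0.015,-0.165,0,0,0,-0.05],[-1,-0.018,-0.2,0,0,0,-0.06],[-1,-0.021,-0.235,0,0,0,-0.07],[-1,-0.024,-0.27,0,0,0,-0.08],[-1,-0.027,-0.305,0,0,0,-0.09],[-1,-0.03,-0.34,0,0,0,-0.1],[-1,-0.033,-0.375,0,0,0,-0.11],[-1,-0.036,-0.41,0,0,0,-0.122],[-1,-0.039,-0.44,0,0,0,-0.122],[-1,-0.0416,-0.459,0,0,0,-0.122],[-1,-0.0416,-0.459,0,0,0,-0.122],[-1,-0.0416,-0.459,0,0,0,-0.122],[-1,-0.0416,-0.459,0,0,0,-0.122],[-1,-0.0416,-0.459,-0.012,0,0,-0.122],[-1,-0.0416,-0.459,-0.018,0,0,-0.122],[-1,-0.0416,-0.459,-0.018,0,0,-0.122]]]';python3 -m pendant '[[[-1,0,0,0,0,0,0],[-1,0,0,0,0,0,0],[-1,0,0,0,0,0,0]]]'
python3 - <<'E'
from h import *
import cv2
f=lambda im,x,y,w,h,k:cv2.resize(im[y:y+h,x:x+w],None,fx=k,fy=k,interpolation=cv2.INTER_CUBIC)
s=env.get_image("side");t=env.get_image("top")
cv2.imwrite("pics/c3.png",np.hstack([f(s,365,80,75,75,8)[:,:600]]))
cv2.imwrite("pics/s3.png",s);cv2.imwrite("pics/t3.png",t)
st=env.state();p=st["tool_pos"];print(p,st["ee_rot"].round(4),st["qpos"].round(3))
print(proj("side",[p[0],p[1],p[2]+.0187-.059]),proj("top",[p[0],p[1],p[2]+.0187-.059]),proj("side",[.4666,-.218,.103]))
E
```

```text
time_s: 6.37
tool_pos: [0.4663, -0.2162, 0.1699]
ee_rot: [0.743, 0.67, -0.001, -0.002]
ft_force: [0.1, -1.3, -1.2]
width: 0.0074
grip_force: 59.3
time_s: 6.62
tool_pos: [0.4675, -0.2176, 0.1719]
ee_rot: [0.743, 0.669, 0.0, 0.0]
ft_force: [0.5, 0.4, -0.1]
width: 0.0071
grip_force: 59.3
[ 0.46750058 -0.21776581  0.17186842] [7.432e-01 6.691e-01 1.000e-04 3.000e-04] [-0.439  0.253  1.923  0.     0.965 -0.334]
(np.float64(402.62325161233844), np.float64(125.36619953091059)) (np.float64(431.14785077998), np.float64(259.40810976382437)) (np.float64(401.4691628718593), np.float64(135.83732806961484))
```

View pics/c3.png

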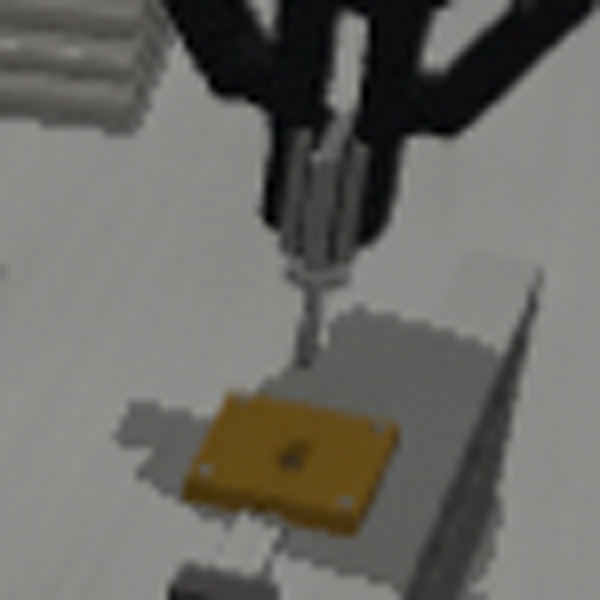

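The key hangs straight, with its tip at crop (305,365), which matches the predicted position. The slot is at (293,455), almost directly below, so I'll start lowering.

```bash
python3 -m pendant '[[[-1,-0.0006,0,-0.01,0,0,0],[-1,-0.0006,0,-0.02,0,0,0],[-1,-0.0006,0,-0.026,0,0,0],[-1,-0.0006,0,-0.028,0,0,0],[-1,-0.0006,0,-0.03,0,0,0],[-1,-0.0006,0,-0.031,0,0,0],[-1,-0.0006,0,-0.032,0,0,0],[-1,-0.0006,0,-0.033,0,0,0],[-1,-0.0006,0,-0.033,0,0,0],[-1,-0.0006,0,-0.033,0,0,0]]]'
```

```text
time_s: 7.55
tool_pos: [0.4667, -0.2178, 0.1386]
ee_rot: [0.743, 0.669, 0.0, 0.0]
ft_force: [-0.0, -0.7, -0.9]
width: 0.0073
grip_force: 59.5
```

```bash
python3 -m pendant '[[[-1,0,0,-0.002,0,0,0],[-1,0,0,-0.004,0,0,0],[-1,0,0,-0.006,0,0,0],[-1,0,0,-0.007,0,0,0],[-1,0,0,-0.007,0,0,0],[-1,0,0,-0.007,0,0,0]]]'
```

```text
time_s: 8.05
tool_pos: [0.4667, -0.218, 0.1313]
ee_rot: [0.743, 0.669, -0.0, 0.0]
ft_force: [1.3, -3.0, -2.1]
width: 0.0072
grip_force: 59.2
```

```bash
python3 -m pendant '[[[-1,0,-0.0005,-0.001,0,0,0],[-1,0,-0.0005,-0.002,0,0,0],[-1,0,-0.0005,-0.002,0,0,0],[-1,0,-0.0005,-0.002,0,0,0]]]';python3 -m pendant '[[[-1,0,0,-0.001,0,0,0],[-1,0,0,-0.002,0,0,0],[-1,0,0,-0.002,0,0,0],[-1,0,0,-0.002,0,0,0]]]'
```

```text
time_s: 8.38
tool_pos: [0.4665, -0.2182, 0.1294]
ee_rot: [0.743, 0.669, -0.0, -0.0]
ft_force: [0.7, -1.0, -1.1]
width: 0.0072
grip_force: 59.4
time_s: 8.72
tool_pos: [0.4666, -0.2182, 0.1274]
ee_rot: [0.743, 0.669, -0.0, -0.0]
ft_force: [-0.4, -0.3, -0.8]
width: 0.0073
grip_force: 59.4
```

```bash
python3 -m pendant '[[[-1,0,0,-0.001,0,0,0],[-1,0,0,-0.002,0,0,0],[-1,0,0,-0.002,0,0,0],[-1,0,0,-0.002,0,0,0]]]';python3 -m pendant '[[[-1,0,0,-0.001,0,0,0],[-1,0,0,-0.001,0,0,0],[-1,0,0,-0.001,0,0,0]]]'
```

```text
time_s: 9.05
tool_pos: [0.467, -0.2188, 0.1257]
ee_rot: [0.743, 0.669, 0.0, 0.001]
ft_force: [0.2, -4.4, 0.9]
width: 0.0072
grip_force: 59.6
time_s: 9.3
tool_pos: [0.4672, -0.2188, 0.1252]
ee_rot: [0.743, 0.669, 0.0, 0.001]
ft_force: [-1.9, -4.1, 8.5]
width: 0.0068
grip_force: 60.8
```

```bash
python3 -m pendant '[[[-1,0.0001,0.001,0,-0.03,0.003,0],[-1,0.0002,0.002,0,-0.06,0.006,0],[-1,0.0002,0.002,0,-0.06,0.006,0],[-1,0,0,0,0,0,0],[-1,-0.0002,-0.002,0,0.06,-0.006,0],[-1,-0.0002,-0.002,0,0.06,-0.006,0]]]';python3 -m pendant '[[[-1,0.0002,0.002,-0.0005,-0.06,0.006,0],[-1,0.0004,0.004,-0.0005,-0.12,0.012,0],[-1,0.0004,0.004,-0.0005,-0.12,0.012,0],[-1,0.0002,0.002,-0.0005,-0.06,0.006,0],[-1,0,0,-0.0005,0,0,0],[-1,0,0,-0.0005,0,0,0]]]'
```

```text
time_s: 9.8
tool_pos: [0.4668, -0.2211, 0.1246]
ee_rot: [0.743, 0.668, 0.024, -0.021]
ft_force: [0.0, -0.3, -0.2]
width: 0.0071
grip_force: 59.3
time_s: 10.3
tool_pos: [0.4666, -0.2208, 0.124]
ee_rot: [0.743, 0.668, 0.024, -0.021]
ft_force: [-0.3, -1.6, -1.3]
width: 0.0073
grip_force: 59.4
```

```bash
python3 -m pendant '[[[-1,0.0002,0.002,-0.0005,-0.06,0.006,0],[-1,0.0004,0.004,-0.001,-0.12,0.012,0],[-1,0.0004,0.004,-0.001,-0.12,0.012,0]]]';python3 -m pendant '[[[-1,-0.0002,-0.002,-0.0005,0.06,-0.006,0],[-1,-0.0004,-0.004,-0.001,0.12,-0.012,0],[-1,-0.0004,-0.004,-0.001,0.12,-0.012,0]]]';python3 -m pendant '[[[-1,0.0002,0.002,-0.0005,-0.06,0.006,0],[-1,0.0004,0.004,-0.001,-0.12,0.012,0],[-1,0.0004,0.004,-0.001,-0.12,0.012,0]]]';python3 -m pendant '[[[-1,-0.0002,-0.002,-0.0005,0.06,-0.006,0],[-1,-0.0004,-0.004,-0.001,0.12,-0.012,0],[-1,-0.0004,-0.004,-0.001,0.12,-0.012,0]]]'
```

```text
time_s: 10.55
tool_pos: [0.4666, -0.2154, 0.1227]
ee_rot: [0.743, 0.669, -0.024, 0.021]
ft_force: [-1.1, -6.8, -4.6]
width: 0.0069
grip_force: 58.7
time_s: 10.8
tool_pos: [0.4667, -0.2207, 0.122]
ee_rot: [0.743, 0.668, 0.024, -0.022]
ft_force: [2.6, 4.3, 1.7]
width: 0.0069
grip_force: 59.8
time_s: 11.05
tool_pos: [0.4666, -0.2154, 0.1209]
ee_rot: [0.743, 0.669, -0.023, 0.021]
ft_force: [0.2, -6.0, -0.7]
width: 0.0073
grip_force: 59.2
time_s: 11.3
tool_pos: [0.4668, -0.2206, 0.1201]
ee_rot: [0.743, 0.668, 0.024, -0.022]
ft_force: [3.6, 3.5, 2.7]
width: 0.0068
grip_force: 59.8
```

```bash
python3 -m pendant '[[[-1,0.0002,0.002,-0.0005,-0.06,0.006,0],[-1,0.0004,0.004,-0.001,-0.12,0.012,0],[-1,0.0004,0.004,-0.001,-0.12,0.012,0]]]';python3 -m pendant '[[[-1,-0.0002,-0.002,-0.0005,0.06,-0.006,0],[-1,-0.0004,-0.004,-0.001,0.12,-0.012,0],[-1,-0.0004,-0.004,-0.001,0.12,-0.012,0]]]';python3 -m pendant '[[[-1,0.0002,0.002,-0.0005,-0.06,0.006,0],[-1,0.0004,0.004,-0.001,-0.12,0.012,0],[-1,0.0004,0.004,-0.001,-0.12,0.012,0]]]';python3 -m pendant '[[[-1,-0.0002,-0.002,-0.0005,0.06,-0.006,0],[-1,-0.0004,-0.004,-0.001,0.12,-0.012,0],[-1,-0.0004,-0.004,-0.001,0.12,-0.012,0]]]'
```

```text
time_s: 11.55
tool_pos: [0.4669, -0.2154, 0.119]
ee_rot: [0.743, 0.669, -0.023, 0.022]
ft_force: [1.0, -5.7, -1.2]
width: 0.0072
grip_force: 59.4
time_s: 11.8
tool_pos: [0.4666, -0.2207, 0.118]
ee_rot: [0.743, 0.668, 0.024, -0.021]
ft_force: [2.9, 5.1, 2.9]
width: 0.0069
grip_force: 59.9
time_s: 12.05
tool_pos: [0.4666, -0.2155, 0.1167]
ee_rot: [0.743, 0.669, -0.024, 0.022]
ft_force: [-0.4, -4.7, -3.5]
width: 0.0074
grip_force: 59.1
time_s: 12.3
tool_pos: [0.4668, -0.2211, 0.1161]
ee_rot: [0.743, 0.668, 0.024, -0.021]
ft_force: [3.4, 4.0, 1.5]
width: 0.0069
grip_force: 59.8
```

Now I'll straighten up while lowering the last few millimetres.

```bash
python3 -m pendant '[[[-1,0.0002,0.002,-0.0005,-0.06,0.006,0],[-1,0.0004,0.004,-0.001,-0.12,0.012,0],[-1,0.0004,0.004,-0.001,-0.12,0.012,0]]]';python3 -m pendant '[[[-1,-0.0002,-0.002,-0.0005,0.06,-0.006,0],[-1,-0.0002,-0.002,-0.0015,0.06,-0.006,0],[-1,-0.0002,-0.002,-0.0015,0.06,-0.006,0]]]';python3 -m pendant '[[[-1,0,0,-0.001,0,0,0],[-1,0,0,-0.001,0,0,0],[-1,0,0,-0.001,0,0,0]]]'
```

```text
time_s: 12.55
tool_pos: [0.4666, -0.2157, 0.1148]
ee_rot: [0.743, 0.669, -0.024, 0.022]
ft_force: [-1.2, -6.6, -3.6]
width: 0.0068
grip_force: 58.9
time_s: 12.8
tool_pos: [0.4664, -0.2187, 0.1133]
ee_rot: [0.744, 0.669, -0.0, -0.0]
ft_force: [0.5, -0.6, -1.3]
width: 0.0077
grip_force: 59.5
time_s: 13.05
tool_pos: [0.4665, -0.2184, 0.1126]
ee_rot: [0.743, 0.669, -0.0, 0.0]
ft_force: [-2.5, -1.4, 3.1]
width: 0.0073
grip_force: 60.0
```

```bash
python3 -m pendant '[[[-1,0,0,-0.0007,0,0,0],[-1,0,0,-0.0007,0,0,0],[-1,0,0,-0.0007,0,0,0]]]'
python3 - <<'E'
from h import *
import cv2
f=lambda im,x,y,w,h,k:cv2.resize(im[y:y+h,x:x+w],None,fx=k,fy=k,interpolation=cv2.INTER_CUBIC)
cv2.imwrite("pics/c4.png",f(env.get_image("side"),370,90,70,70,8))
st=env.state();print(st["tool_pos"],st["ft_force"],st["wrist_torque"],proj("side",[.4665,-.2184,.106]))
E
```

```text
time_s: 13.3
tool_pos: [0.4666, -0.2184, 0.1125]
ee_rot: [0.743, 0.669, -0.0, 0.0]
ft_force: [-4.8, -0.4, 11.2]
width: 0.0071
grip_force: 61.5
[ 0.46658992 -0.2184637   0.11253154] [-3.82048631 -0.67207313 11.20291145] [-0.08785783  0.78986359 -0.01841165] (np.float64(401.69550440935274), np.float64(134.67284828484526))
```

View pics/c4.png

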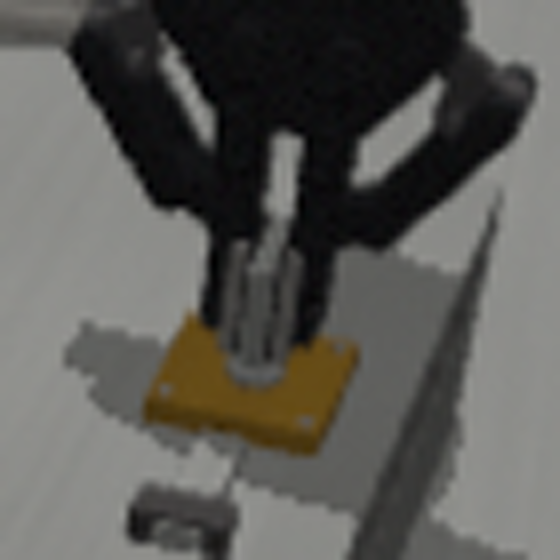

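The collar sits on the brass face and a push gives 11 N, so the key is home. Now I'll turn clockwise.

```bash
python3 -m pendant '[[[-1,-0.0002,0,0,0,0,-0.08],[-1,-0.0002,0,0,0,0,-0.16],[-1,-0.0002,0,0,0,0,-0.24],[-1,-0.0002,0,0,0,0,-0.32],[-1,-0.0002,0,0,0,0,-0.4],[-1,-0.0002,0,0,0,0,-0.48],[-1,-0.0002,0,0,0,0,-0.56],[-1,-0.0002,0,0,0,0,-0.56]]]'; python3 -c "
from workcell import env;s=env.state();print(s['wrist_torque'],s['qpos'])"
```

```text
time_s: 14.02
tool_pos: [0.4673, -0.2186, 0.1125]
ee_rot: [0.9, 0.435, 0.001, 0.001]
ft_force: [-0.2, -1.3, 7.0]
width: 0.0074
grip_force: 60.7
[-0.16833976  0.03628388  0.04796637] [-4.40206041e-01  3.36938012e-01  1.96903582e+00 -5.15291637e-04
  8.33432887e-01  2.29889135e-01]
```

```bash
python3 -m pendant '[[[-1,0,0,0,0,0,-0.08],[-1,0,0,0,0,0,-0.16],[-1,0,0,0,0,0,-0.24],[-1,0,0,0,0,0,-0.32],[-1,0,0,0,0,0,-0.4],[-1,0,0,0,0,0,-0.48],[-1,0,0,0,0,0,-0.56],[-1,0,0,0,0,0,-0.56]]]'; python3 -m pendant '[[[-1,0,0,0,0,0,-0.08],[-1,0,0,0,0,0,-0.16],[-1,0,0,0,0,0,-0.24],[-1,0,0,0,0,0,-0.32],[-1,0,0,0,0,0,-0.4],[-1,0,0,0,0,0,-0.48],[-1,0,0,0,0,0,-0.56],[-1,0,0,0,0,0,-0.6],[-1,0,0,0,0,0,-0.6],[-1,0,0,0,0,0,-0.6]]]'
python3 - <<'E'
from h import *
import cv2
f=lambda im,x,y,w,h,k:cv2.resize(im[y:y+h,x:x+w],None,fx=k,fy=k,interpolation=cv2.INTER_CUBIC)
cv2.imwrite("pics/c5.png",f(env.get_image("side"),370,90,70,70,8))
st=env.state();print(st["ft_force"],st["wrist_torque"],st["ee_rot"].round(4))
E
```

```text
time_s: 14.68
tool_pos: [0.4676, -0.2189, 0.1126]
ee_rot: [0.985, 0.17, 0.001, 0.001]
ft_force: [0.1, -2.3, 6.5]
width: 0.0071
grip_force: 60.5
time_s: 15.52
tool_pos: [0.4675, -0.2192, 0.1126]
ee_rot: [0.992, -0.127, 0.001, 0.001]
ft_force: [0.7, -4.6, 5.2]
width: 0.0068
grip_force: 60.5
[-0.80224866 -3.87981985  5.81300233] [-8.01435985e-01 -3.35233565e-04  1.63396039e-01] [ 0.992  -0.1265  0.0013  0.001 ]
```

View pics/c5.png

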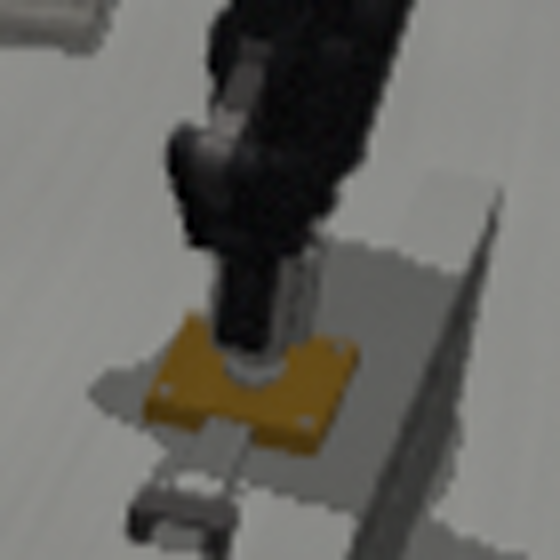

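The bolt plate has drawn back towards the lock and the collar is still seated. The tool has turned 1.72 rad, so I'll add a small margin and hold.

```bash
python3 -m pendant '[[[-1,0,0.0002,-0.0002,0,0,-0.06],[-1,0,0.0002,-0.0002,0,0,-0.06],[-1,0,0.0002,-0.0002,0,0,-0.06],[-1,0,0.0002,-0.0002,0,0,-0.06],[-1,0,0.0002,-0.0002,0,0,-0.06],[-1,0,0.0002,-0.0002,0,0,-0.06],[-1,0,0.0002,-0.0002,0,0,-0.06],[-1,0,0.0002,-0.0002,0,0,-0.06]]]'
python3 - <<'E'
from workcell import env
s=env.state();print(s["ft_force"],s["wrist_torque"],s["joint_velocities"].round(4))
E
```

```text
time_s: 16.23
tool_pos: [0.4676, -0.2192, 0.1126]
ee_rot: [0.988, -0.156, 0.001, 0.001]
ft_force: [-1.0, -4.6, 8.0]
width: 0.0071
grip_force: 60.8
[-1.039224   -4.55996354  8.03664991] [-0.90239441  0.16125095  0.08983093] [-0.0005 -0.0015  0.0002  0.0011 -0.0011 -0.0021]
```

```bash
python3 -c "
from workcell import env;print(env.finish_job())"
```

```text
the job is handed in; nothing more can be done
None
```

I handed the job in with the square-headed key seated on the lock face, turned about 1.78 rad at the tool (clockwise) and still gripped at about 60 N. The plug angle is inferred from the tool turn, less up to 0.2 rad of play, and the hand-in gave no verdict.

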